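# Lay out a model submarine kit for its dry fit

### The arm

A 6-joint arm with a two-finger parallel gripper is mounted at the origin on the work surface. World frame = base frame: x ahead of the robot, y to its left, z up, the work surface at z = 0. Lengths are in m, angles in rad, forces in N, time in s.
With the tool pointing down it reaches from about 0.325 to 0.75 m from the base axis. Payload 7.6 kg.
Tool frame: the origin (TCP) lies midway between the tips of the shut fingers; the grasp point (between the pads) lies 19 mm behind it; z points along the fingers, y is the direction in which the jaws open and shut (so a half turn about z gives the same grasp; the last joint's range is limited). The gripper opens to 85 mm and grips with 20 to 120 N. Pads are 22 mm wide; open, the fingers measure 114 mm over their backs; the gripper's body (76 mm by 85 mm) begins 54 mm behind the grasp point. The pads swing forward as they close: fully open they stand 13 mm farther back than shut.
Start: joints at [-1.303, 0.052, 1.401, -0, 1.689, -0.07], TCP at [0.174, -0.495, 0.231] pointing down, gripper open.
Joint ranges: [-2.9, 2.9], [-0.91, 2.17], [0.12, 2.37], [-1.06, 4.2], [0.26, 2.73], [-2.93, 2.93]. Speed limits (rad/s): [2.57, 2.57, 3.01, 3.14, 3.14, 3.14].

### API

Orientations are given as a 3x3 rotation matrix whose columns are the frame's x, y, z axes.
In Python, from cell import manip gives the robot as it stands. The module is installed in compiled form; this text tells all that it offers. Calls block until the motion is done:
- manip.move_pose(position, orientation): joint-space move of the TCP to a pose.
- manip.movel(position, rotation=None, max_speed=0.15, stop_force=None): straight line of the TCP; rotation=None keeps the orientation; max_speed is the mean speed in m/s. With stop_force (N) it stops when the force on the tool has changed by that much, and returns True; else False.
- manip.set_joints(angles): joint-space move.
- manip.move_gripper(opening, force=None): finger opening in m; force is the grip in N (None keeps the last); returns when the fingers have stopped.
- manip.wait(seconds).
- manip.ik(position, orientation): joint angles nearest the present ones, or None.
- manip.get_obs(): the state.
- manip.read_camera(name): name is "scene" or "side" or "wrist"; returns (picture, depth): 420x560x3 uint8, blue, green, red; 420x560 float32, m along the optical axis (not along the pixel's ray), 0 where there is no reading.
- manip.calibration(name): a dict with "K" (3x3 intrinsics, pixels), "world_from_camera" (4x4, takes a point from camera to world coordinates). Camera axes: x right, y down, z forward; pixel columns grow to the right and rows downward; lengths in m; the calibration is good to about 2 mm. A picture is of the moment at which its call begins: read the wrist's pose just before it. calibration takes no time and is no camera call; for the wrist camera it gives the pose at the moment of the call.
A pose or a line that the arm cannot do raises manip.MotionError and nothing moves.
- manip.sign_off(): hands the job in, once; it reports no verdict.
The state is a dict: "t": time; "joints": joint angles; "dq": joint speeds; "tau": joint torques, N m; "ee_pos": TCP position; "ee_rot": TCP orientation; "ft_force": force on the tool from outside, world axes, zero at the start; "wrist_torque": the same for the moment, N m; "gripper_width": finger opening in m.
Only numpy, scipy, OpenCV 4.12 (cv2) and the standard library are available. Lean on these libraries where they do the work, as an engineer would, in place of code of your own. Each camera call takes 0.05 s, during which the arm holds its last target.

### The job

Lay out the model submarine for its dry fit along the plywood board, where the round stand marks the bow end and the square stand the stern end of the fixed hull section. Set the nose cone dome up in the middle of the round stand and the tail cone pin up in the middle of the square stand, put the propeller on top of the tail cone with its hub over the pin, stand the sail upright in the middle of the hull's flat deck, along the hull with its blunt rounded edge towards the bow, and lay the bulkhead ring flat on the board in line with the hull, midway between the hull's stern end and the square stand. Leave the spray can and the tape roll where they are.

Things in the scene. Friction and masses are not known exactly. Their poses are not given: they have to be found in the camera images.
- hull: fixed plywood board (130 mm along x, 470 mm along y, 10 mm thick) with a grey hull section fixed on its middle: a tube 60 mm in diameter and 130 mm long along the y axis (its ends at y = +65 and -65 mm), with a flat deck on top, 40 mm wide (x) and 114 mm long (y), its surface 72 mm above the origin. Origin: middle of the board's underside, on the table, below the hull's middle. z up. The bow may be at either end: the round stand shows it
- round_stand: fixed black disc lying on the board, 76 mm in diameter, 8 mm thick; marks the bow end; its centre is on the hull's line, 180 mm from the hull's middle. Origin: centre of its underside (10 mm above the table); its top is 8 mm higher
- square_stand: fixed black square plate lying on the board, 70 x 70 mm, 8 mm thick; marks the stern end; its centre is on the hull's line, 180 mm from the hull's middle, so that 80 mm of bare board lies between its edge and the hull's end. Origin: centre of its underside (10 mm above the table); its top is 8 mm higher
- nose_center (a point): grey nose cone, loose, standing on its flat base with a smooth dome on top: 56 mm in diameter (straight sides for the lower 38 mm), 62 mm tall. Point: on its axis, 31 mm above its underside; z along the axis, up
- tail_center (a point): grey tail cone, loose, standing on its flat base: 52 mm in diameter (straight sides for the lower 42 mm), tapering to a flat top 30 mm in diameter at 62 mm, from which a steel pin 8 mm in diameter stands 13 mm up. Point: on its axis, 31 mm above its underside; z along the axis, up
- prop_center (a point): brass propeller, loose, lying flat: a hub 28 mm in diameter and 28 mm tall with an 18 mm hole right through it, and four flat blades reaching 37 mm from the axis, low down, between 4 and 8 mm above its underside; above them the hub is free to grip. Point: on the axis, 14 mm above its underside; z along the axis, up
- sail_center (a point): grey sail (conning tower), loose, standing upright: 84 mm long in x, 26 mm wide in y, 55 mm tall; seen from above the +x end is blunt and round (with a small black disc on top near it), the -x end narrows in steps to 10 mm; its flat parallel sides, 26 mm apart, run from x = -16 to +29 mm. Point: middle of its length and width, 27.5 mm above its underside; x towards the blunt end, z up
- ring_center (a point): aluminium bulkhead ring, loose, lying flat: outside 44 mm, hole 30 mm, 24 mm tall. Point: on its axis, 12 mm above its underside; z along the axis, up
- can: bystander: spray can, 56 mm in diameter, 150 mm tall, standing on the table to the right of the work (-y). Origin: centre of its underside
- tape: bystander: roll of paper tape lying flat on the table to the left of the work (+y), 96 mm in diameter, 24 mm tall. Origin: centre of its underside
Things that resemble listed ones, but are neither listed nor needed, are in the scene too. Leave any blue look-alike of the part that bears tail_center alone.

How it is judged:
At the end, for the whole second after the job is handed in: All parts upright (0.12 rad), at rest: cones within 12 mm of their stands' centres; propeller seated on the tail cone, axes within 8 mm; sail on the deck within 10 mm across, 15 mm along, 0.17 rad, blunt end to bow; ring on the board within 13 mm of the hull's line and 14 mm of midway (horizontal distance between nose_center and round_stand below 0.012 m and z of nose_center in the frame of round_stand between 0.034 and 0.044 m and angle between each of nose_center, tail_center, prop_center, sail_center, ring_center's own z axis and vertical below 0.12 rad and linear speed of each of nose, tail, prop, sail, ring below 0.02 m/s and angular speed of each of nose, tail, prop, sail, ring below 0.2 rad/s and horizontal distance between tail_center and square_stand below 0.012 m and z of tail_center in the frame of square_stand between 0.034 and 0.044 m and horizontal distance between prop_center and tail_center below 0.008 m and z of prop_center in the frame of tail_center between 0.04 and 0.05 m and x of sail_center in the frame of hull between -0.01 and 0.01 m and y of sail_center in the frame of hull between -0.015 and 0.015 m and z of sail_center in the frame of hull between 0.095 and 0.104 m and angle between the x axis of sail_center and the y axis of hull, either way round below 0.17 rad and x of round_stand in the frame of sail_center above 0.1 m and x of ring_center in the frame of hull between -0.013 and 0.013 m and horizontal distance between ring_center and hull between 0.091 and 0.119 m and horizontal distance between ring_center and square_stand below 0.09 m and z of ring_center in the frame of hull between 0.018 and 0.026 m); the robot touches nothing.
It fails at once if the spray can is shifted by more than 25 mm (distance of can from where it was at the start of the episode above 0.025 m).
It fails at once if the tape roll is shifted by more than 25 mm (distance of tape from where it was at the start of the episode above 0.025 m).
It also fails if it takes over 125 s, if anything falls off the work surface, if the arm or the gripper's body presses on something with over 40 N, if the wrist force passes 120 N, or if a joint passes its speed limit or range.

## Working session

There is one attempt and no reset: what is moved stays moved. The work goes in short steps, each a Python script; the robot and the scene stay as the last script left them, time stands still between calls to the robot, and variables do not carry over. Pictures are saved under pics/ and viewed, and the job is handed in when it is done.

```bash
mkdir -p pics; ls; python3 - <<'E'
from cell import manip
import cv2,numpy as np
o=manip.get_obs();print(o['t'],o['ee_pos'],o['gripper_width'])
for n in ['scene','side']:
    im,d=manip.read_camera(n);c=manip.calibration(n)
    cv2.imwrite(f'pics/{n}0.png',im);np.savez(f'{n}0.npz',im=im,d=d,K=c['K'],T=c['world_from_camera'])
    print(n,c['K'],np.round(c['world_from_camera'],3))
E
```

```text
pics
0.0 [ 0.17391781 -0.49504428  0.23046372] 0.08579486569385317
scene [[413.21782431   0.         273.359947  ]
 [  0.         413.21782431 205.31618753]
 [  0.           0.           1.        ]] [[ 0.629  0.655 -0.418  1.018]
 [ 0.777 -0.519  0.355 -0.459]
 [ 0.015 -0.549 -0.836  1.137]
 [ 0.     0.     0.     1.   ]]
side [[462.10391571   0.         282.62141101]
 [  0.         462.10391571 206.79496137]
 [  0.           0.           1.        ]] [[ 0.998 -0.055  0.037  0.465]
 [-0.063 -0.612  0.788 -0.855]
 [-0.02  -0.789 -0.614  0.713]
 [ 0.     0.     0.     1.   ]]
```

View pics/scene0.png

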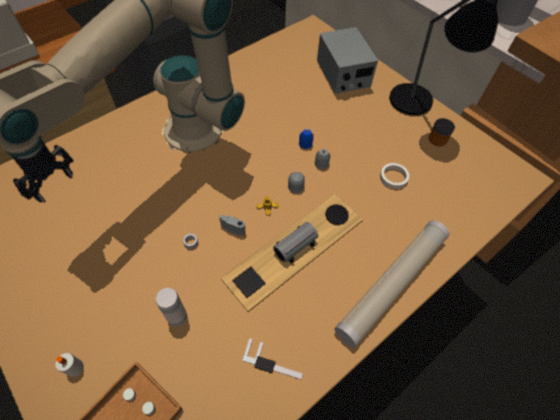

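View pics/side0.png

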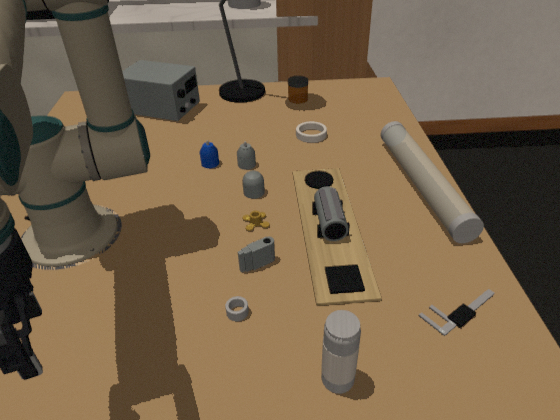

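Scene picture: grey domed nose (297,182), grey tail with pin (323,158), blue look-alike (306,139), prop (267,205), sail (233,225), ring (190,241), tape roll (395,176), can (172,305), round stand (337,214) at +y, square stand (249,282) at -y. Tail candidates: grey (323,158) against blue (306,139). The grey one fits the description, and I'll confirm it with a crop.

```bash
cat > v.py <<'E'
import numpy as np
def load(n):
    z=np.load(n+'.npz');return z['im'],z['d'],z['K'],z['T']
def cloud(d,K,T):
    v,u=np.mgrid[:d.shape[0],:d.shape[1]]
    p=np.stack([(u-K[0,2])/K[0,0]*d,(v-K[1,2])/K[1,1]*d,d,np.ones_like(d)],-1)
    P=(p@T.T)[...,:3];P[d==0]=np.nan;return P
E
python3 - <<'E'
from v import *;import cv2
o=[]
for n,(u,v) in [('scene0',(310,175)),('side0',(240,190))]:
    im,d,K,T=load(n);P=cloud(d,K,T)
    o.append(cv2.resize(im[v-65:v+65,u-65:u+65],(390,390),interpolation=cv2.INTER_CUBIC))
    m=(P[...,2]>0.006)&(P[...,2]<0.2)&(P[...,0]>0.25)&(P[...,0]<0.8)&(abs(P[...,1])<0.45)
    k,l,s,c=cv2.connectedComponentsWithStats(m.astype(np.uint8),connectivity=4)
    print(n)
    for i in range(1,k):
        if s[i,4]<25: continue
        q=P[l==i]; print(c[i].round(),s[i,4],'min',q.min(0).round(3),'max',q.max(0).round(3),'med',np.median(q,0).round(3))
    pts=P[(P[...,2]<0.005)&(P[...,2]>-0.02)&(P[...,0]>.3)&(P[...,0]<.7)];print('table z',np.median(pts[:,2]))
cv2.imwrite('pics/crop0.png',np.hstack(o))
E
```

```text
scene0
[306. 138.] 235 min [0.271 0.256 0.006] max [0.339 0.303 0.08 ] med [0.323 0.272 0.045]
[322. 158.] 245 min [0.392 0.24  0.006] max [0.444 0.29  0.075] med [0.427 0.256 0.047]
[392. 177.] 285 min [0.569 0.367 0.006] max [0.667 0.45  0.031] med [0.624 0.396 0.022]
[296. 182.] 292 min [0.414 0.1   0.006] max [0.465 0.155 0.068] med [0.447 0.121 0.049]
[290. 252.] 5786 min [ 0.544 -0.261  0.006] max [0.683 0.214 0.078] med [ 0.624 -0.061  0.012]
[267. 204.] 162 min [ 0.407 -0.026  0.006] max [0.465 0.036 0.033] med [0.441 0.002 0.011]
[233. 225.] 360 min [ 0.402 -0.157  0.006] max [ 0.48  -0.105  0.061] med [ 0.448 -0.137  0.051]
[190. 241.] 137 min [ 0.378 -0.286  0.006] max [ 0.422 -0.242  0.029] med [ 0.4   -0.264  0.022]
[171. 306.] 800 min [ 0.544 -0.449  0.006] max [ 0.6   -0.392  0.155] med [ 0.588 -0.422  0.136]
table z 0.00024827066118948693
side0
[311. 133.] 325 min [0.571 0.364 0.006] max [0.666 0.45  0.028] med [0.62  0.389 0.019]
[209. 154.] 387 min [0.287 0.252 0.006] max [0.338 0.299 0.074] med [0.314 0.265 0.041]
[246. 155.] 388 min [0.392 0.237 0.006] max [0.443 0.279 0.075] med [0.418 0.249 0.041]
[333. 239.] 7524 min [ 0.544 -0.265  0.006] max [0.683 0.208 0.076] med [ 0.608 -0.093  0.011]
[253. 183.] 493 min [0.408 0.099 0.006] max [0.463 0.147 0.064] med [0.436 0.11  0.041]
[255. 219.] 291 min [ 0.407 -0.03   0.006] max [0.471 0.032 0.031] med [ 0.439 -0.006  0.01 ]
[256. 253.] 884 min [ 0.401 -0.162  0.006] max [ 0.479 -0.11   0.058] med [ 0.441 -0.146  0.041]
[236. 307.] 385 min [ 0.377 -0.29   0.006] max [ 0.42  -0.245  0.027] med [ 0.399 -0.274  0.021]
[340. 348.] 2336 min [ 0.542 -0.45   0.006] max [ 0.598 -0.398  0.153] med [ 0.563 -0.441  0.123]
table z 6.974651541097332e-05
```

View pics/crop0.png

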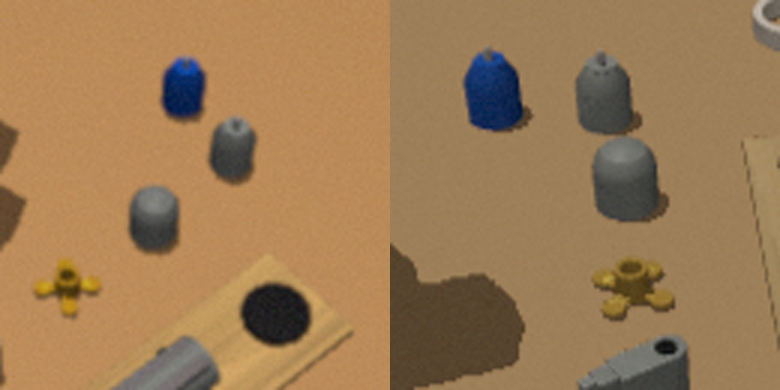

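Confirmed: the tail is the grey cone with the pin, crop (235,150), and the blue one stays put. Next I'll fit the poses.

```bash
cat > fit.py <<'E'
from v import *;import cv2
from scipy.optimize import least_squares
def circ(q,r):
    s=least_squares(lambda c:np.hypot(q[:,0]-c[0],q[:,1]-c[1])-r,q[:,:2].mean(0)+[0,0],loss='soft_l1',f_scale=.002)
    return s.x,np.sqrt(np.mean(s.fun**2))
E
python3 - <<'E'
from fit import *
for n in ['scene0','side0']:
    im,d,K,T=load(n);P=cloud(d,K,T);cam=T[:3,3];print(n)
    def box(x0,x1,y0,y1,z0,z1): return P[(P[...,0]>x0)&(P[...,0]<x1)&(P[...,1]>y0)&(P[...,1]<y1)&(P[...,2]>z0)&(P[...,2]<z1)]
    print('tail',circ(box(.38,.455,.22,.30,.008,.038),.026))
    print('nose',circ(box(.4,.475,.09,.165,.008,.035),.028))
    print('prop hub',circ(box(.415,.465,-.03,.035,.013,.024),.014), box(.415,.465,-.03,.035,.026,.04).mean(0))
    q=box(.37,.43,-.3,-.235,.018,.035);print('ring bbox mid',(q.min(0)+q.max(0))/2)
    q=box(.39,.49,-.17,-.09,.048,.07);r=cv2.minAreaRect(q[:,:2].astype(np.float32)*1000);print('sail',r)
    g=im.sum(2)
    sel=(P[...,2]>.010)&(P[...,2]<.03)&(g<110)
    for nm,y0,y1 in [('round',.09,.25),('sq',-.3,-.1)]:
        q=P[sel&(P[...,1]>y0)&(P[...,1]<y1)&(P[...,0]>.5)&(P[...,0]<.72)]
        print(nm,len(q),q.mean(0),(q.min(0)+q.max(0))/2,q.max(0)-q.min(0),cv2.minAreaRect(q[:,:2].astype(np.float32)*1000))
    q=box(.52,.72,-.3,.25,.007,.013);print('board',cv2.minAreaRect(q[:,:2].astype(np.float32)*1000))
    q=box(.56,.68,-.12,.08,.06,.09);print('deck',cv2.minAreaRect(q[:,:2].astype(np.float32)*1000),q[:,2].max())
E
```

```text
scene0
tail (array([0.4166032 , 0.26848526]), np.float64(0.0015899865899495374))
nose (array([0.43529252, 0.13132568]), np.float64(0.0012543375029026905))
prop hub (array([0.43996494, 0.00488237]), np.float64(0.002342266243177481)) [0.44073701 0.00445158 0.02872456]
ring bbox mid [ 0.40016183 -0.26398321  0.02332322]
sail ((440.9888610839844, -134.01417541503906), (83.77784729003906, 27.071910858154297), 28.382402420043945)
round 291 [0.61042874 0.15207302 0.01870832] [0.6102873  0.15290741 0.01893258] [0.06734624 0.07152508 0.01224161] ((609.4002075195312, 152.57220458984375), (65.02083587646484, 68.10305786132812), 62.1136360168457)<stdin>:14: RuntimeWarning: Mean of empty slice.
  ret = um.true_divide(
Traceback (most recent call last):
ValueError: zero-size array to reduction operation minimum which has no identity
```

```bash
python3 - <<'E'
from fit import *
for n,uv in [('scene0',(249,282)),('side0',(345,278))]:
    im,d,K,T=load(n);P=cloud(d,K,T);print(n,im[uv[1],uv[0]],P[uv[1],uv[0]])
    def box(x0,x1,y0,y1,z0,z1): return P[(P[...,0]>x0)&(P[...,0]<x1)&(P[...,1]>y0)&(P[...,1]<y1)&(P[...,2]>z0)&(P[...,2]<z1)]
    rect=lambda q:[np.round(a,1) for a in cv2.minAreaRect(q[:,:2].astype(np.float32)*1000)]
    if n=='side0':
        print('tail',circ(box(.38,.455,.22,.30,.008,.038),.026))
        print('nose',circ(box(.4,.475,.09,.165,.008,.035),.028))
        print('prop hub',circ(box(.415,.465,-.03,.035,.013,.024),.014), box(.415,.465,-.03,.035,.026,.04).mean(0))
        q=box(.37,.43,-.3,-.235,.018,.035);print('ring bbox mid',(q.min(0)+q.max(0))/2)
        print('sail',rect(box(.39,.49,-.17,-.09,.048,.07)))
    g=im.sum(2)
    for nm,y0,y1 in [('round',.1,.22),('sq',-.27,-.14)]:
        q=P[(P[...,2]>.004)&(P[...,2]<.03)&(g<130)&(P[...,1]>y0)&(P[...,1]<y1)&(P[...,0]>.55)&(P[...,0]<.68)]
        print(nm,len(q),q.mean(0),(q.min(0)+q.max(0))/2,q.max(0)-q.min(0),rect(q))
    m=((P[...,2]>.0065)&(P[...,2]<.014)&(P[...,0]>.52)&(P[...,0]<.72)&(P[...,1]>-.3)&(P[...,1]<.25))
    print('board',rect(P[m]),np.median(P[m][:,2]))
    q=box(.56,.68,-.12,.08,.068,.09);print('deck',rect(q),np.median(q[:,2]))
    m2=cv2.inRange(np.nan_to_num(P[...,2]),.068,.09)
E
```

```text
scene0 [47 46 53] [ 0.61903618 -0.20488277  0.01615319]
round 317 [0.61029611 0.15256818 0.01871784] [0.6102873  0.1530694  0.01893258] [0.06734624 0.07184908 0.01224161] [array([609.7, 153. ]), array([67. , 70.4]), np.float64(30.1)]
sq 92 [ 0.61471442 -0.20030243  0.01855158] [ 0.61862028 -0.20673673  0.01896951] [0.06455027 0.06166822 0.01205503] [array([ 618.4, -206.6]), array([64.5, 61.5]), np.float64(0.5)]
board [array([615., -28.]), array([180.7, 534.4]), np.float64(1.3)] 0.0104041366004205
deck [array([613.6, -25.2]), array([ 41.9, 130. ]), np.float64(1.0)] 0.07255302152977838
side0 [23 19 21] [nan nan nan]
tail (array([0.41708544, 0.26613068]), np.float64(0.0018658809104917223))
nose (array([0.43609134, 0.12976987]), np.float64(0.0015688798871246034))
prop hub (array([0.43894113, 0.00225544]), np.float64(0.0029115940162966107)) [0.43913268 0.00200106 0.02787638]
ring bbox mid [ 0.39847242 -0.26721493  0.02274638]
sail [array([ 439.5, -137.1]), array([82.9, 29.7]), np.float64(26.8)]
round 367 [0.6090051  0.14556247 0.01773736] [0.60899392 0.1476315  0.0150342 ] [0.0719864  0.07316001 0.01397906] [array([608.9, 148.5]), array([72.7, 69.9]), np.float64(31.4)]
sq 890 [ 0.61643733 -0.21309712  0.01772468] [ 0.6172855  -0.20908053  0.0147454 ] [0.07034959 0.07039541 0.01451904] [array([ 616.9, -209.6]), array([69.4, 70.1]), np.float64(1.7)]
board [array([613.2, -28.2]), array([130.7, 473.1]), np.float64(1.2)] 0.010044351478651792
deck [array([613.1, -28.4]), array([ 40.5, 134.6]), np.float64(1.0)] 0.07213848632024672
```

```bash
cat > h.py <<'E'
from cell import manip
from fit import *
def R(a):  # tool down, jaw (tool y) axis pointing at angle a from world x... y=(cos a, sin a)
    y=np.array([np.cos(a),np.sin(a),0]);z=np.array([0,0,-1.]);x=np.cross(y,z)
    return np.stack([x,y,z],1)
def snap(name,cam='wrist'):
    c=manip.calibration(cam);im,d=manip.read_camera(cam)
    cv2.imwrite(f'pics/{name}.png',im);np.savez(f'{name}.npz',im=im,d=d,K=c['K'],T=c['world_from_camera'])
    return im,d,c['K'],c['world_from_camera']
def st(): o=manip.get_obs();print('t',round(o['t'],2),'ee',np.round(o['ee_pos'],4),'w',round(o['gripper_width'],4),'F',np.round(o['ft_force'],1))
E
python3 - <<'E'
from h import *
o=manip.get_obs();print(np.round(o['ee_rot'],3))
for p,a in [((.42,-.13,.42),np.pi/2),((.42,.12,.42),np.pi/2),((.5,-.03,.5),np.pi/2)]:
    for aa in (a,a-np.pi): print(p,aa,manip.ik(p,R(aa)))
E
```

```text
[[ 0.943  0.331 -0.   ]
 [ 0.331 -0.943  0.001]
 [ 0.    -0.001 -1.   ]]
(0.42, -0.13, 0.42) 1.5707963267948966 [-3.84198706e-01 -1.37842996e-01  1.20921694e+00 -4.44089210e-16
  2.07021871e+00 -1.95499503e+00]
(0.42, -0.13, 0.42) -1.5707963267948966 [-3.84198706e-01 -1.37842996e-01  1.20921694e+00 -4.44089210e-16
  2.07021871e+00  1.18659762e+00]
(0.42, 0.12, 0.42) 1.5707963267948966 [ 1.93722113e-01 -1.45703814e-01  1.21627212e+00 -4.44089210e-16
  2.07102435e+00 -1.37707421e+00]
(0.42, 0.12, 0.42) -1.5707963267948966 [ 1.93722113e-01 -1.45703814e-01  1.21627212e+00 -4.44089210e-16
  2.07102435e+00  1.76451844e+00]
(0.5, -0.03, 0.5) 1.5707963267948966 [-1.33662467e-01  1.24788120e-01  7.78450575e-01 -4.44089210e-16
  2.23835396e+00 -1.70445879e+00]
(0.5, -0.03, 0.5) -1.5707963267948966 [-1.33662467e-01  1.24788120e-01  7.78450575e-01 -4.44089210e-16
  2.23835396e+00  1.43713386e+00]
```

```bash
python3 - <<'E'
from h import *
manip.move_pose([.45,-.15,.40],R(0));st();snap('w1')
manip.move_pose([.50,.12,.40],R(0));st();snap('w2')
E
```

```text
t 1.82 ee [ 0.4498 -0.1507  0.3994] w 0.0855 F [-0.8 -0.6  0.1]
t 2.94 ee [0.5002 0.1189 0.4   ] w 0.0856 F [ 0.1 -0.  -0. ]
```

View pics/w1.png

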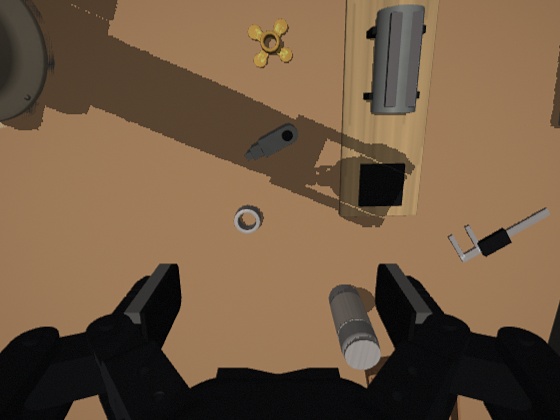

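View pics/w2.png

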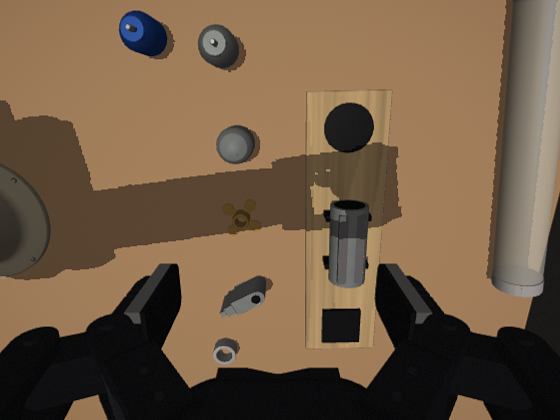

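w1 shows the ring (248,220), sail (272,141) with its black disc towards +x, prop (270,42) and square stand (382,185). w2 shows the whole board with the round stand (349,127) and square stand (341,325), plus nose (236,145), tail with pin (218,46), blue look-alike (143,33) and prop (241,218).

```bash
python3 - <<'E'
from fit import *
rect=lambda q:[np.round(a,1) for a in cv2.minAreaRect(q[:,:2].astype(np.float32)*1000)]
for n in ['w1','w2']:
    im,d,K,T=load(n);P=cloud(d,K,T);print(n)
    def box(x0,x1,y0,y1,z0,z1): return P[(P[...,0]>x0)&(P[...,0]<x1)&(P[...,1]>y0)&(P[...,1]<y1)&(P[...,2]>z0)&(P[...,2]<z1)]
    def ray(u,v,z):
        r=T[:3,:3]@[(u-K[0,2])/K[0,0],(v-K[1,2])/K[1,1],1];c=T[:3,3];return c+r*(z-c[2])/r[2]
    if n=='w2':
        q=box(.38,.455,.22,.31,.057,.067);print('tail top',(q.min(0)+q.max(0))/2,rect(q))
        print('pin',ray(214.5,43,.075))
        q=box(.4,.475,.09,.165,.03,.08);print('nose',rect(q),circ(box(.4,.475,.09,.165,.008,.035),.028))
    q=box(.41,.47,-.04,.04,.022,.035);print('prop hub',len(q),rect(q) if len(q) else 0)
    q=box(.37,.43,-.3,-.235,.018,.035);print('ring',(q.min(0)+q.max(0))/2,rect(q))
    print('sail',rect(box(.39,.49,-.18,-.09,.048,.07)))
    m=((P[...,2]>.0065)&(P[...,2]<.0135)&(P[...,0]>.53)&(P[...,0]<.70)&(P[...,1]>-.28)&(P[...,1]<.23))
    print('board',rect(P[m]))
    print('deck',rect(box(.56,.68,-.12,.08,.066,.09)))
    g=im.max(2)
    for nm,y0,y1 in [('round',.1,.22),('sq',-.26,-.155)]:
        q=P[(P[...,2]>.0145)&(P[...,2]<.03)&(P[...,1]>y0)&(P[...,1]<y1)&(P[...,0]>.55)&(P[...,0]<.68)]
        if len(q): print(nm,len(q),q.mean(0),rect(q))
E
```

```text
w1
prop hub 211 [array([438.3,   4.3]), array([26.7, 26.4]), np.float64(41.7)]
ring [ 0.39791435 -0.26427143  0.02188913] [array([ 398. , -264.2]), array([42.3, 41.3]), np.float64(88.0)]
sail [array([ 439.5, -134.9]), array([82.9, 26.1]), np.float64(28.3)]
board [array([ 614. , -100.4]), array([130.5, 321.4]), np.float64(1.2)]
deck [array([612.4, -26. ]), array([ 41.4, 130.2]), np.float64(1.2)]
sq 1853 [ 0.61581666 -0.20462253  0.01756118] [array([ 615.8, -205.2]), array([71., 70.]), np.float64(0.5)]
w2
tail top [0.41701969 0.26671441 0.06116391] [array([417. , 266.6]), array([33.5, 31.5]), np.float64(11.4)]
pin [0.41999702 0.26373082 0.075     ]
nose [array([436.1, 131.1]), array([53.3, 53.6]), np.float64(43.3)] (array([0.43497422, 0.1301207 ]), np.float64(0.00016677485536203447))
prop hub 147 [array([438.4,   5.3]), array([26.7, 26.6]), np.float64(43.9)]
ring [ 0.39835417 -0.26362576  0.02175058] [array([ 398.1, -263.9]), array([42.9, 42.6]), np.float64(55.6)]
sail [array([ 439.6, -134.5]), array([83.7, 27.2]), np.float64(29.5)]
board [array([612.6, -26. ]), array([130.3, 470.2]), np.float64(1.2)]
deck [array([612.5, -25.5]), array([ 40.3, 131.2]), np.float64(1.2)]
round 1947 [0.60856446 0.15484452 0.01756383] [array([608.8, 154.5]), array([74.7, 74.9]), np.float64(47.3)]
sq 1229 [ 0.61607977 -0.20355903  0.01742065] [array([ 616.8, -204.7]), array([69.9, 71.8]), np.float64(2.4)]
```

```bash
cat >> h.py <<'E'
H=np.array([.6126,-.0258]);YW=np.deg2rad(1.2);YA=np.array([-np.sin(YW),np.cos(YW)])
def pick(xy,a,z,f=40,open_=.085):
    manip.move_gripper(open_)
    manip.move_pose([*xy,.20],R(a))
    manip.movel([*xy,z+.035],max_speed=.25)
    print('hit',manip.movel([*xy,z],max_speed=.06,stop_force=10));st()
    manip.move_gripper(0.0,f);st()
    manip.movel([*xy,z+.05],max_speed=.1);manip.movel([*xy,.25],max_speed=.3);st()
def carry(xy,a,zh=.25):
    manip.move_pose([*xy,zh],R(a));st()
def lower(xy,z,zfast,stop=6):
    manip.movel([*xy,zfast],max_speed=.2)
    manip.movel([*xy,z+.012],max_speed=.1)
    print('contact',manip.movel([*xy,z-.004],max_speed=.03,stop_force=stop));st()
def release(xy,w,zup=.25):
    o=manip.get_obs()['ee_pos']
    manip.move_gripper(w);st()
    manip.movel([o[0],o[1],o[2]+.05],max_speed=.1);manip.movel([o[0],o[1],zup],max_speed=.3);st()
E
python3 - <<'E'
from h import *
pick([.3981,-.264],0,.004)
t=H-.105*YA;print(t)
carry(t,YW)
snap('w3')
E
```

```text
hit False
t 6.37 ee [ 0.3982 -0.2641  0.0041] w 0.0848 F [-0.3  0.5 -0.7]
t 6.84 ee [ 0.3984 -0.2643  0.0047] w 0.043 F [-2.3  0.1  5.6]
t 8.29 ee [ 0.3976 -0.2636  0.2475] w 0.0423 F [ 0.5  0.9 -1.9]
[ 0.61479895 -0.13077697]
t 9.29 ee [ 0.6141 -0.1317  0.2495] w 0.0428 F [ 0.  -0.9 -0.1]
```

View pics/w3.png

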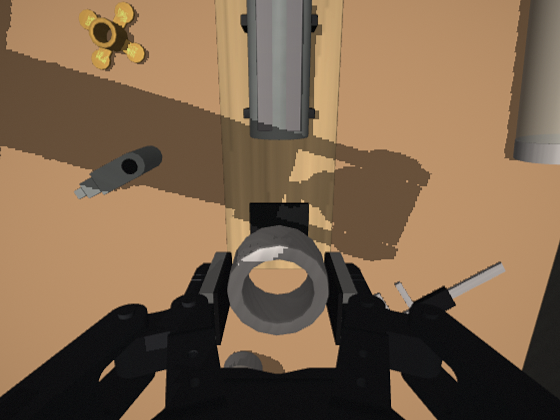

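The ring (278,280) sits centred between the pads, so I'll place it, then pick the tail.

```bash
python3 - <<'E'
from h import *
t=H-.105*YA
lower(t,.0145,.06)
release(t,.075)
pick([.417,.2666],-np.pi/2,.012)
t=H-.180*YA;carry(t,YW);snap('w4')
E
```

```text
contact True
t 11.37 ee [ 0.6151 -0.1308  0.0147] w 0.043 F [-0.9  0.1  5.1]
t 11.78 ee [ 0.6143 -0.1306  0.0135] w 0.0749 F [ 0.4 -0.1  0.2]
t 13.21 ee [ 0.6146 -0.1307  0.2474] w 0.075 F [ 0.   0.8 -0.8]
hit False
t 16.99 ee [0.4171 0.2667 0.0121] w 0.0849 F [ 0.6  0.  -0.8]
t 17.41 ee [0.4174 0.2668 0.0126] w 0.0507 F [-0.1 -0.4  3.5]
t 18.83 ee [0.4164 0.2663 0.2475] w 0.0505 F [-0.7  0.4 -2.2]
t 20.94 ee [ 0.6165 -0.2051  0.2498] w 0.0508 F [-1.  -0.  -1.8]
```

View pics/w4.png

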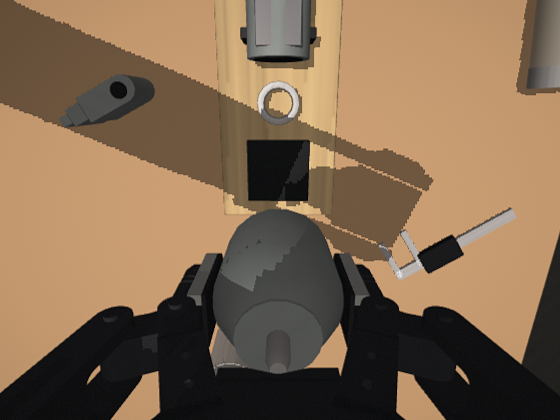

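The tail hangs centred and the ring (278,102) lies midway. Next: place the tail, then pick the prop.

```bash
python3 - <<'E'
from h import *
t=H-.180*YA
lower(t,.0305,.07)
release(t,.080)
snap('w5')
im,d,K,T=load('w5');P=cloud(d,K,T)
for z0,z1 in [(.072,.084),(.03,.055)]:
    q=P[(P[...,0]>.57)&(P[...,0]<.66)&(P[...,1]>-.25)&(P[...,1]<-.15)&(P[...,2]>z0)&(P[...,2]<z1)]
    print(len(q),(q.min(0)+q.max(0))/2 if len(q) else 0, circ(q,.026) if len(q)>5 else 0)
q=P[(P[...,0]>.57)&(P[...,0]<.66)&(P[...,1]>-.17)&(P[...,1]<-.09)&(P[...,2]>.024)&(P[...,2]<.05)]
print('ring',(q.min(0)+q.max(0))/2, q.max(0)-q.min(0))
pick([.4384,.0048],0,.012,f=30,open_=.06)
snap('w6')
E
```

```text
contact True
t 22.91 ee [ 0.6167 -0.2059  0.0306] w 0.0503 F [-0.1 -0.   3.4]
t 23.31 ee [ 0.6158 -0.2055  0.0293] w 0.0802 F [-0.3  0.4 -1.5]
t 24.68 ee [ 0.6164 -0.2058  0.2484] w 0.0802 F [ 0.2 -0.1 -0.6]
1005 [ 0.61665521 -0.20537058  0.07781217] (array([ 0.61757039, -0.22624912]), np.float64(0.008733823354992737))
186 [ 0.61586388 -0.17376611  0.04241781] (array([ 0.59813937, -0.16548318]), np.float64(0.008040790792649693))
ring [ 0.61346108 -0.12198939  0.03698148] [0.05891396 0.06337909 0.02589026]
hit False
t 27.64 ee [0.4385 0.0048 0.0121] w 0.06 F [-0.6 -0.1 -0.2]
t 28.04 ee [0.4387 0.0048 0.0125] w 0.0265 F [-2.   0.   4.6]
t 29.47 ee [0.4378 0.0048 0.2477] w 0.0266 F [ 0.4  0.2 -1.7]
```

View pics/w5.png

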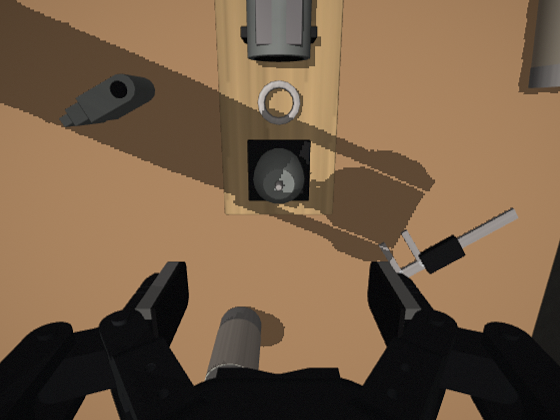

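View pics/w6.png

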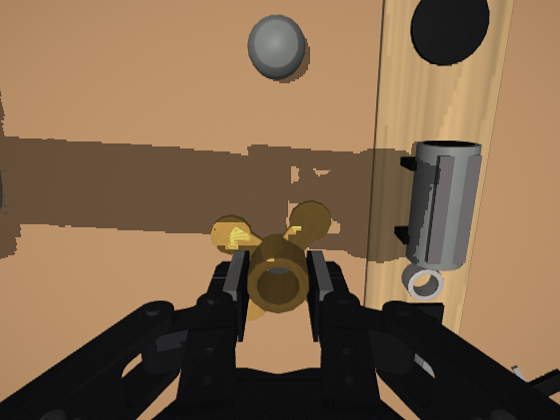

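The tail stands centred on the square stand at (280,176), and the prop is held by its hub at (278,275). Lowering it over the pin.

```bash
python3 - <<'E'
from h import *
t=np.array([.6166,-.2056])
carry(t,YW)
manip.movel([*t,.12],max_speed=.15)
snap('s7a','side')
lower(t,.0925,.112,stop=5)
release(t,.055)
snap('w7');snap('s7','side')
pick([.4355,.1303],0,.010)
carry(H+.18*YA,YW);snap('w8')
im=cv2.imread('pics/s7a.png');im2=cv2.imread('pics/s7.png')
c=lambda i:cv2.resize(i[190:320,260:400],None,fx=2.8,fy=2.8)
cv2.imwrite('pics/c7.png',np.hstack([c(im),c(im2)]))
E
```

```text
t 30.58 ee [ 0.6164 -0.2046  0.2499] w 0.0267 F [-0.7  1.3 -0.4]
contact True
t 32.59 ee [ 0.6169 -0.2057  0.0926] w 0.0263 F [-0.1  0.4  4. ]
t 32.98 ee [ 0.6161 -0.2054  0.0912] w 0.055 F [ 0.6  0.  -0.4]
t 34.14 ee [ 0.617  -0.2057  0.2502] w 0.0549 F [-0.3  0.6 -0.4]
hit False
t 37.58 ee [0.4356 0.1303 0.0101] w 0.0855 F [-1.1 -0.2  1. ]
t 37.98 ee [0.4359 0.1304 0.0107] w 0.0547 F [-1.2 -0.5  5.4]
t 39.41 ee [0.4349 0.1302 0.2475] w 0.0545 F [-0.5 -0.6 -1.7]
t 40.14 ee [0.608  0.1541 0.2481] w 0.0546 F [ 0.3  0.3 -0.9]
```

View pics/c7.png

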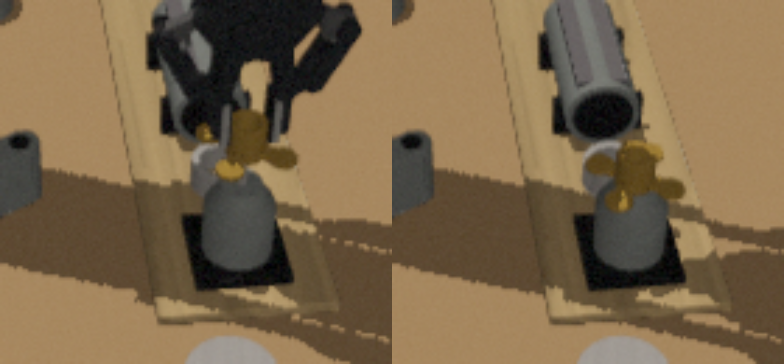

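View pics/w7.png

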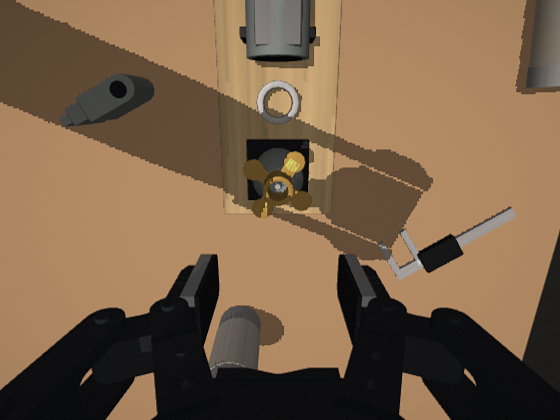

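View pics/w8.png

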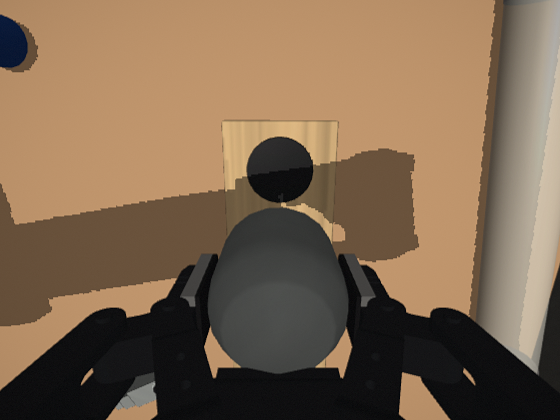

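The prop is seated with the pin visible in its hole (277,186), and the nose is held centred. Placing the nose, then picking the sail.

```bash
python3 - <<'E'
from h import *
t=H+.18*YA
lower(t,.0285,.07)
release(t,.085)
snap('w9')
b=np.deg2rad(28.4)
manip.move_pose([.4396-.02,-.1347,.33],R(b-np.pi/2));snap('w10')
pick(np.array([.4396,-.1347])+.004*np.array([np.cos(b),np.sin(b)]),b-np.pi/2,.014)
carry(H+.004*YA,YW,.28);snap('w11')
E
```

```text
contact True
t 42.12 ee [0.6091 0.1542 0.0287] w 0.0544 F [-0.1  0.3  3.7]
t 42.54 ee [0.6083 0.1541 0.0275] w 0.0849 F [0.2 0.5 0.1]
t 43.92 ee [0.6088 0.1541 0.2482] w 0.0851 F [-0.1  0.3  0.1]
hit False
t 47.65 ee [ 0.4432 -0.1328  0.0141] w 0.0848 F [ 0.8  0.6 -0. ]
t 48.22 ee [ 0.4433 -0.1329  0.0143] w 0.0257 F [-0.1  0.3  2. ]
t 49.63 ee [ 0.4425 -0.1326  0.2476] w 0.0256 F [-0.6 -0.3 -0.9]
t 50.47 ee [ 0.6118 -0.0223  0.2781] w 0.0256 F [-0.5  0.1 -1.5]
```

View pics/w9.png

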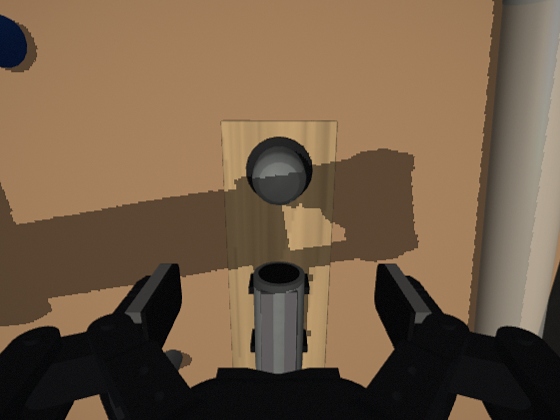

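View pics/w11.png

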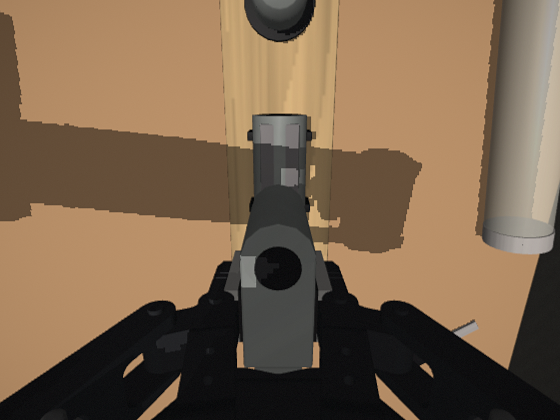

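The nose stands centred on the round stand (279,172). The sail is held with its blunt end and black disc (278,268) towards the bow. Setting it on the deck, then checking everything.

```bash
python3 - <<'E'
from h import *
t=H+.004*YA
lower(t,.0865,.13,stop=5)
release(t,.06,.3)
manip.move_pose([.5,-.08,.42],R(0));snap('w12')
manip.move_pose([.40,.05,.35],R(0));manip.wait(.3);snap('s12','side');snap('sc12','scene');st()
for n in ['w12','s12','sc12']:
    im,d,K,T=load(n);P=cloud(d,K,T);print(n)
    def m(nm,c,r,z0,z1):
        q=P[(np.hypot(P[...,0]-c[0],P[...,1]-c[1])<r)&(P[...,2]>z0)&(P[...,2]<z1)]
        if len(q)<8: print(nm,'none');return
        e=[np.round(a,1) for a in cv2.minAreaRect(q[:,:2].astype(np.float32)*1000)]
        dd=np.array(e[0])/1000-H; print(nm,len(q),'across %.1f along %.1f'%(1000*dd@[np.cos(YW),np.sin(YW)],1000*dd@YA),e[1:],'z',np.percentile(q[:,2],[5,50,95]).round(3))
    m('sail',H,.07,.118,.14); m('nose',H+.18*YA,.05,.05,.12)
    m('prop hub',H-.18*YA,.03,.1,.12);m('prop blades',H-.18*YA,.05,.083,.093);m('ring',H-.105*YA,.03,.030,.037)
E
python3 - <<'E'
import cv2,numpy as np
a=cv2.imread('pics/s12.png')[130:320,250:420]
cv2.imwrite('pics/c12.png',cv2.resize(a,None,fx=3,fy=3))
E
```

```text
contact True
t 52.32 ee [ 0.6129 -0.0218  0.0872] w 0.0256 F [ 0.4 -0.1  3. ]
t 52.74 ee [ 0.6122 -0.0218  0.0861] w 0.0602 F [ 1.  -0.2  0.4]
t 54.09 ee [ 0.6127 -0.0218  0.2988] w 0.0602 F [-1.1  1.6  0.1]
t 56.02 ee [0.4003 0.0497 0.35  ] w 0.0597 F [ 0.4 -0.6  0.3]
w12
sail 1296 across -0.4 along 0.6 [array([26.3, 82.9]), np.float64(1.0)] z [0.124 0.128 0.129]
nose none
prop hub 209 across 0.0 along -179.1 [array([26.8, 27.2]), np.float64(46.8)] z [0.101 0.107 0.108]
prop blades 604 across -0.2 along -179.6 [array([57. , 57.5]), np.float64(12.5)] z [0.085 0.088 0.09 ]
ring 303 across -0.3 along -105.3 [array([41.8, 42.3]), np.float64(87.7)] z [0.031 0.033 0.035]
s12
sail 270 across -0.1 along -3.3 [array([26. , 85.9]), np.float64(1.7)] z [0.12  0.128 0.13 ]
nose 307 across -0.6 along 173.0 [array([47.2, 51.2]), np.float64(58.4)] z [0.052 0.068 0.079]
prop hub 131 across 0.5 along -182.7 [array([27. , 26.7]), np.float64(67.4)] z [0.101 0.107 0.109]
prop blades 292 across 1.0 along -182.0 [array([56.9, 58.9]), np.float64(12.1)] z [0.085 0.088 0.091]
ring 61 across -7.6 along -104.6 [array([43.5, 24.9]), np.float64(71.4)] z [0.03  0.033 0.036]
sc12
sail 234 across 1.1 along 0.3 [array([26.7, 84.2]), np.float64(1.0)] z [0.121 0.128 0.131]
nose 246 across 2.3 along 176.6 [array([52.3, 48.2]), np.float64(6.7)] z [0.054 0.073 0.082]
prop hub 62 across 1.9 along -179.9 [array([24.6, 29. ]), np.float64(51.2)] z [0.101 0.107 0.11 ]
prop blades 195 across 0.9 along -179.7 [array([56.8, 57.4]), np.float64(13.8)] z [0.085 0.089 0.092]
ring 76 across 0.9 along -105.1 [array([40.6, 43.1]), np.float64(17.6)] z [0.031 0.034 0.037]
```

View pics/c12.png

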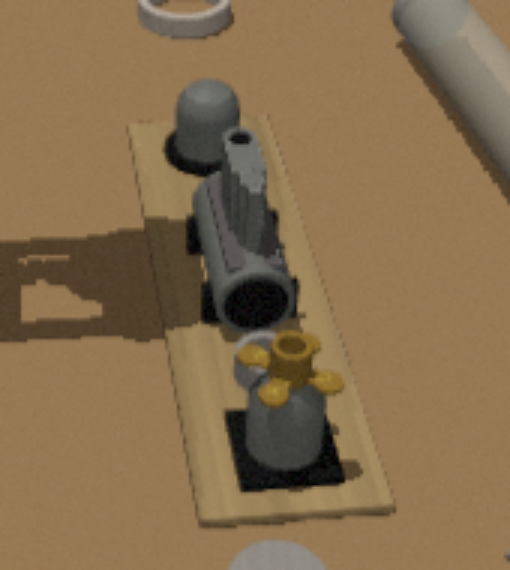

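View pics/w12.png

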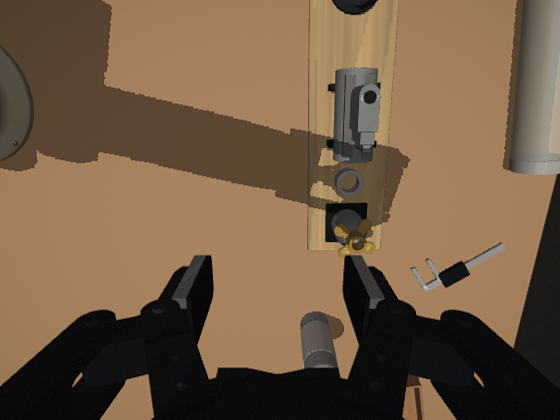

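The layout matches. The side and scene cameras see only one face of the nose dome, so I'll check the nose in the saved wrist picture and then hand in.

```bash
python3 - <<'E'
from h import *
im,d,K,T=load('w9');P=cloud(d,K,T);c=H+.18*YA
q=P[(np.hypot(P[...,0]-c[0],P[...,1]-c[1])<.04)&(P[...,2]>.022)&(P[...,2]<.054)]
x,r=circ(q,.028);print('nose err mm',(x-c)*1000,'rms',r*1000,len(q))
for n,nm in [('sc12','after'),('scene0','before')]:
    im,d,K,T=load(n);P=cloud(d,K,T)
    for k,c,R_ in [('can',(.571,-.421),.05),('tape',(.618,.408),.08)]:
        q=P[(np.hypot(P[...,0]-c[0],P[...,1]-c[1])<R_)&(P[...,2]>.01)];print(nm,k,q.mean(0).round(4))
if np.hypot(*(x-H-.18*YA))<.008: manip.sign_off();print('signed off')
E
```

```text
nose err mm [ 0.07326017 -0.43968729] rms 0.15732732206935057 176
after can [ 0.5831 -0.4215  0.1129]
after tape [0.6195 0.4162 0.0214]
before can [ 0.5831 -0.4215  0.1133]
before tape [0.6201 0.4159 0.022 ]
the job is handed in; nothing more can be done
signed off
```

I placed all five parts and handed the job in; the arm's clock read 56 s, against the limit of 125 s. Each part went down on its first try, and the arm was clear of everything at hand-in.

Last checks, by the wrist camera unless noted:

| Part | Result |
|---|---|
| Nose cone | about 0.5 mm from the round stand's centre |
| Tail cone | about 0.5 mm from the square stand's centre, measured before the propeller went on |
| Propeller | seated on the tail cone with the pin visible in its hole; hub about 1 mm from the square stand's centre; hub top at 108 mm, as expected |
| Sail | 0.4 mm off across and 0.6 mm along the hull, aligned to about 0.2°, blunt end to the bow |
| Ring | about 0.4 mm from its target spot |

- **Bystanders:** In the scene camera, the can and the tape roll measured within 1 mm of where they started. I did not touch the blue look-alike of the tail cone.
- **Disagreements:** The side camera put most parts about 3 mm further along y, which was its offset from the start. Its ring reading (7.6 mm across) was spoiled because the propeller hid part of the ring. Both fixed cameras saw only one face of the nose dome, so I relied on the wrist-camera fit for it.

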